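# Set the flat stake in the bench stake holder

## Robot

A 7-joint arm with a two-finger parallel gripper is mounted at the origin on a cart in front of the work surface, level with it; the furniture and walls round the work are solid. World frame = base frame: x ahead of the robot, y to its left, z up, the work surface at z = 0. Lengths are in m, angles in rad, forces in N, time in s.
With the tool pointing down it reaches from about 0.425 to 0.925 m from the base axis. Payload 6.8 kg.
Tool frame: the origin (TCP) lies midway between the tips of the shut fingers; the grasp point (between the pads) lies 19 mm behind it (grip_point_offset is the distance from the TCP to the grasp point, in m); y points along the fingers, x is the direction in which the jaws open and shut, and the axes are right-handed (so a half turn about y gives the same grasp; the last joint's range is limited). The gripper opens to 85 mm and grips with 20 to 120 N. Pads are 22 mm wide; open, the fingers measure 114 mm over their backs; the gripper's body (76 mm by 85 mm) begins 54 mm behind the grasp point. The pads swing forward as they close: fully open they stand 13 mm farther back than shut.
Start: joints at [-1.271, 0.477, 0.022, 1.555, -0.011, 1.109, -0.083], TCP at [0.268, 0.62, 0.231] pointing down, gripper open.
Joint ranges: [-2.96, 2.96], [-0.34, 2.1], [-1.41, 1.46], [0.24, 2.44], [-1.37, 4.51], [0.17, 1.92], [-2.96, 2.96]. Speed limits (rad/s): [2.39, 2.39, 3.14, 3.14, 3.14, 3.14, 3.14].

## Interface

Orientations are given as a unit quaternion [w, x, y, z].
In Python, from station import get_obs, read_camera, hand_in, grip_point_offset gives the robot as it stands.
- The arm moves only by the tool play_rows, never from a script. Its argument "increments" is a list of rows, each a list of 2 entries, a list of its own where there are three numbers: the shift along the tool's x, y, z in m, then the turn, a rotation vector about the tool's x, y, z in degrees. In form: [[[tx, ty, tz], [ax, ay, az]], ...]. A call has 1 to 20 rows; each row shifts and turns the commanded pose from where the row before left it, along the tool's axes as they then stand; what a row does not reach is not made up. A row lasts 1/12 s, in which the tool goes at most 41.7 mm and 7.16 degrees, less where a joint would pass 70% of its speed; a pose out of reach is approached as far as the arm can. A call with a gripper value outside its range is refused whole. "gripper" is the finger opening in m, from 0 to 0.0854, set as the call begins (left out, the last holds). The fingers move at their own pace and stop on an object; "grip_force" is the grip in N (left out, the last holds). Time passes only in rows, so rows that do not move let the fingers close. It gives the time, the measured TCP pose, the force and the opening at its end, in the units of the state.
- get_obs(): the state, without advancing time (a new reading comes with each control period).
- read_camera(name): name is "scene" or "top"; returns a dict with "color" (420x560x3 uint8, red, green, blue), "range_z" (420x560 float32, m along the optical axis (not along the pixel's ray), 0 where there is no reading), "intrinsics" (3x3 intrinsics, pixels), "dist_coeffs" ([k1, k2, p1, p2, k3] as OpenCV has them; the pictures are not rectified), "R" (3x3) and "t" (3): a world point X has camera coordinates R X + t. Camera axes: x right, y down, z forward; pixel columns grow to the right and rows downward; lengths in m; the calibration is good to about 2 mm. A picture is of the moment at which its call begins.
- hand_in(): hands the job in, once; it reports no verdict.
The state is a dict: "t": time; "q": joint angles; "joint_vel": joint speeds; "joint_torque": joint torques, N m; "eef_pos": TCP position; "tool_rot": TCP orientation; "contact_force": force on the tool from outside, world axes, zero at the start; "torque": the same for the moment, N m; "gripper_width": opening from 0.0 (shut) to 1.0 (fully open).
Only numpy, scipy, OpenCV 4.12 (cv2) and the standard library are available. Lean on these libraries where they do the work, as an engineer would, in place of code of your own. Each camera call takes 0.05 s, during which the arm holds its last target. There are 200 camera calls.

## Task

Set up the holder for planishing: take the flat-faced square stake out of the wooden block, lower it shank first into the holder's collar, feeling gently for the square hole with the shank, and press it down until its flange is fully home on the ring. Then turn its head square with the holder's base plate, let go, and swing the clamp lever all the way round so that it holds the flange down. Never force anything, and leave the domed stake, hammer and pliers where they are.

Things in the scene. Friction and masses are not known exactly. Their poses are not given: they have to be found in the camera images.
- flat_stake: Steel stake, upright, 0.45 kg. Origin: centre of the underside of its flange (50 mm round, 6 thick); z up, x, y along the head's sides. Neck to z 28, then a flat-topped square head 40 x 40 mm, z 28 to 48: grip its sides. Below: square shank 22 x 22 mm, sides parallel to the head's, 62 mm long, its last 1.2 mm bevelled to 20 mm square. Starts in a hole of the block, at any yaw.
- domed_stake: Like the flat stake, same origin, but with a round domed head 40 mm across (top at z 49 mm). It stands in the block's other hole and stays there.
- stake_block: Fixed hardwood block 56 (x) x 160 (y) x 72 mm; origin: centre of its underside. Two round holes, 34 mm wide, 68 deep, at y = -42.5 and +42.5 mm; each stake hangs loosely in one by its flange, so a straight lift frees it.
- stake_holder: Grey cast stake holder, bolted down. Origin: centre of the underside of its square base plate, 84 x 84 x 10 mm, x and y along the plate's edges. On two webs it carries a fixed ring, 68 mm across, top 90 mm above the bench, with a swivel sleeve (see collar_mouth) and the clamp lever.
- collar_mouth (a point): On the holder: centre of the ring's top; the stake's origin lies here when home. The brass sleeve in the ring, flush, has a square hole 23.2 mm wide, open below. It swivels all round and was left askew: 13 to 45 degrees off square with the base plate, either way; not measured: look, or try the shank lightly (5 to 8 N) every 3 to 5 degrees until it sinks over 3 mm.
- sleeve_grip (a point): Point on the ring's axis 16 mm below its top, at the spring plunger that grips the shank: from here down, the stake stays where it is left and needs 3 to 12 N of push until its flange lands on the ring; if it jams, let go and grip it afresh. With the shank in, the sleeve turns with the stake, stiffly (0.15 to 0.3 N m); the stake has 3 degrees of play in it.
- clamp_lever (a joint): Clamp lever, rad: 0 open, 1.35 closed at its stop, growing clockwise from above. Pivot: upright, at x 0, y -54 mm of the holder. Knob 55 mm from it, towards the holder's +x when open, -y when closed. The other end has a sprung dog that rides up on the home flange (5 to 10 N at the knob) and butts against one 3 mm too high. Stays where left.
- clamp_knob (a point): Middle of the lever's upright black knob, 18 mm thick, which reaches from 102 to 133 mm above the bench; this point is 118 mm above the bench.
- chasing_hammer: Chasing hammer with wooden handle, 248 mm long, lying on the bench; bystander. Origin at the middle of its underside.
- red_pliers: Pliers with red grips, 144 mm long, lying on the bench; bystander. Origin at the middle of its underside.
Mind the look-alikes: they are no part of the job. Leave any orange or purple look-alike of the flat_stake alone.

How it is judged:
By the outcome, as a careful person would: the job done as asked, in the order asked, and still so for the second after the job is handed in, with the robot touching nothing.
It also fails if it takes over 72 s, if anything falls off the work surface, if the arm or the gripper's body presses on something with over 40 N, if the wrist force passes 120 N, or if a joint passes its speed limit or range.

## Working session

There is one attempt and no reset: what is moved stays moved. The work goes in short steps, Python scripts to look and compute and a tool call to move; the robot and the scene stay as the last step left them, time stands still between calls to the robot, and variables do not carry over. Pictures are saved under pics/ and viewed, about 8 in all and at most 12, crops included, and the job is handed in when it is done.

Besides the shell and the picture viewer there is one more tool, called after "Emit:" by a JSON object that holds its "op" and its "data". play_rows: Moves the arm, as the interface text tells. Its arguments: {"type":"object","properties":{"increments":{"type":"array","items":{"type":"array"}},"gripper":{"type":"number"},"grip_force":{"type":"number"}},"required":["increments"]}

```bash
mkdir -p pics; ls; cat > h.py <<'E'
import numpy as np, cv2
from station import *
def cam(n):
    return read_camera(n)
def world(c):
    """world point per pixel from range image"""
    h,w=c['range_z'].shape
    u,v=np.meshgrid(np.arange(w),np.arange(h))
    p=cv2.undistortPoints(np.stack([u,v],-1).reshape(-1,1,2).astype(np.float64),np.array(c['intrinsics']),np.array(c['dist_coeffs'])).reshape(h,w,2)
    z=c['range_z'].astype(float)
    X=np.dstack([p[...,0]*z,p[...,1]*z,z])
    return (X-np.array(c['t']))@np.array(c['R'])
def ray(c,pts,z):
    p=cv2.undistortPoints(np.array(pts,float).reshape(-1,1,2),np.array(c['intrinsics']),np.array(c['dist_coeffs'])).reshape(-1,2)
    R=np.array(c['R']);o=-R.T@np.array(c['t'])
    d=np.c_[p,np.ones(len(p))]@R
    return o+d*((z-o[2])/d[:,2])[:,None]
def proj(c,P):
    rv=cv2.Rodrigues(np.array(c['R'],float))[0]
    return cv2.projectPoints(np.array(P,float).reshape(-1,1,3),rv,np.array(c['t'],float),np.array(c['intrinsics']),np.array(c['dist_coeffs']))[0].reshape(-1,2)
E
python3 - <<'E'
from h import *
for n in ['scene','top']:
    c=cam(n); cv2.imwrite(f'pics/{n}0.png',c['color'][...,::-1])
    np.savez(f'{n}0.npz',**c)
    print(n,-np.array(c['R']).T@np.array(c['t']),np.array(c['R'])[2],c['intrinsics'][0])
print(get_obs(),grip_point_offset)
E
```

```text
pics
scene [-0.08736831  0.72905627  0.48027194] [ 0.71160891 -0.54037101 -0.44901218] [471.52606205   0.         280.84570129]
top [0.38094975 0.29212231 1.06159732] [ 0.13155558 -0.01504235 -0.99119466] [506.51693397   0.         278.2086267 ]
{'t': 0.1, 'q': array([-1.27112879,  0.47770637,  0.02235898,  1.55636387, -0.01148691,
        1.10930846, -0.08308333]), 'joint_vel': array([ 8.15820767e-05, -1.26378940e-03,  3.89076267e-04, -1.05958460e-03,
        2.25220200e-04,  3.06658817e-04, -8.86071192e-04]), 'joint_torque': array([ 4.32401212e-03, -5.97756243e+01,  1.61370177e+00, -2.81953382e+01,
        1.28669967e-02,  5.03908799e-03, -9.89369994e-06]), 'eef_pos': array([0.26748723, 0.61914728, 0.23042592]), 'tool_rot': array([-0.59051326,  0.59123727,  0.38795394, -0.38887571]), 'contact_force': array([ 0.26817209, -0.31561515,  0.17662282]), 'torque': array([-0.00279741,  0.00025393, -0.00270356]), 'gripper_width': 0.9985125869999381} 0.0187
```

View pics/top0.png

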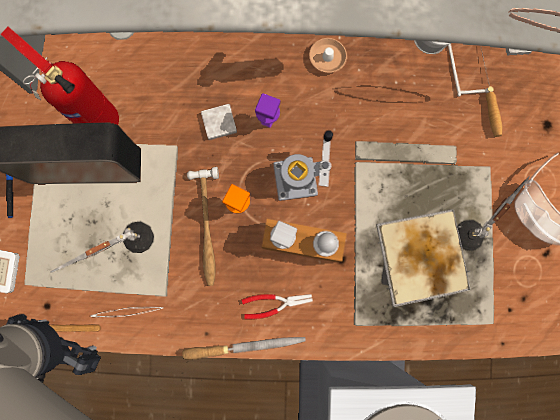

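View pics/scene0.png

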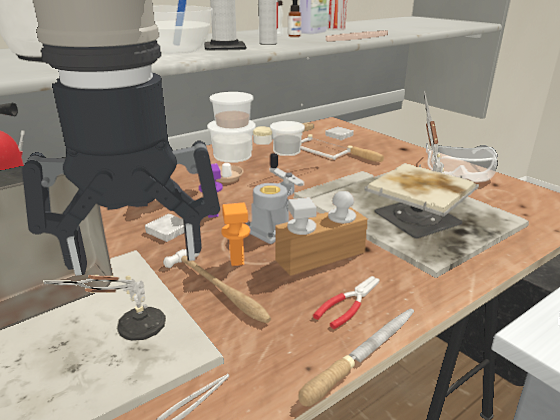

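The top view shows the steel square head in the block at (284,234), the domed stake at (326,243), the holder ring at (297,172), and the knob at (328,135). The look-alikes are orange (236,198) and purple (267,108), so the grey square one in the block is the flat stake. I'll measure it and confirm with one enlarged crop.

```bash
cat > m.py <<'E'
from h import *
c=dict(np.load('top0.npz')); W=world(c); im=c['color'].astype(int)
Z=W[...,2]
def near(u,v,r):
    m=np.zeros(Z.shape,bool); m[v-r:v+r,u-r:u+r]=1; return m
def rect(m,z,name):
    m=cv2.morphologyEx(m.astype(np.uint8),cv2.MORPH_OPEN,np.ones((3,3)))
    cs=max(cv2.findContours(m,cv2.RETR_EXTERNAL,cv2.CHAIN_APPROX_NONE)[0],key=cv2.contourArea).reshape(-1,2)
    P=ray(c,cs,z)[:,:2]*1000
    r=cv2.minAreaRect(P.astype(np.float32)); print(name,np.round(r[0],1),np.round(r[1],1),round(r[2],1), 'zmed',np.median(Z[m>0]).round(4), m.sum()); return r
rect((abs(Z-.120)<.006)&near(284,234,20),.120,'head')
rect((abs(Z-.115)<.012)&near(326,243,20),.115,'dome')
rect((abs(Z-.072)<.007)&near(305,240,60),.072,'blocktop')
rect((abs(Z-.090)<.006)&near(297,172,30),.090,'ring')
rect((abs(Z-.010)<.005)&near(297,178,45),.010,'plate')
rect((Z>.12)&near(328,135,12),.133,'knob')
hsv=cv2.cvtColor(c['color'],cv2.COLOR_RGB2HSV)
br=(hsv[...,0]>15)&(hsv[...,0]<32)&(hsv[...,1]>110)&near(297,171,18)&(Z<.2)
r=rect(br,.09,'brass'); 
crop=cv2.resize(c['color'][110:275,215:360],None,fx=4.0,fy=3.6*4/3.6,interpolation=cv2.INTER_CUBIC)
cv2.imwrite('pics/crop0.png',crop[:600,:,::-1][:600])
E
python3 m.py
```

```text
head [459.8 266.7] [39.8 40.3] 67.6 zmed 0.12 455
dome [446.4 183.6] [35.8 36. ] 1.3 zmed 0.1172 328
blocktop [453.1 222.4] [92.1 56.3] 81.1 zmed 0.0722 1352
ring [586.4 239.4] [72.5 66.7] 67.6 zmed 0.0898 847
plate [556.7 232.8] [20.7 75.1] 8.0 zmed 0.01 525
knob [650.4 187. ] [17.9 15.3] 0.5 zmed 0.132 73
brass [588.7 241.5] [36.  37.4] 1.7 zmed 0.0896 211
```

View pics/crop0.png

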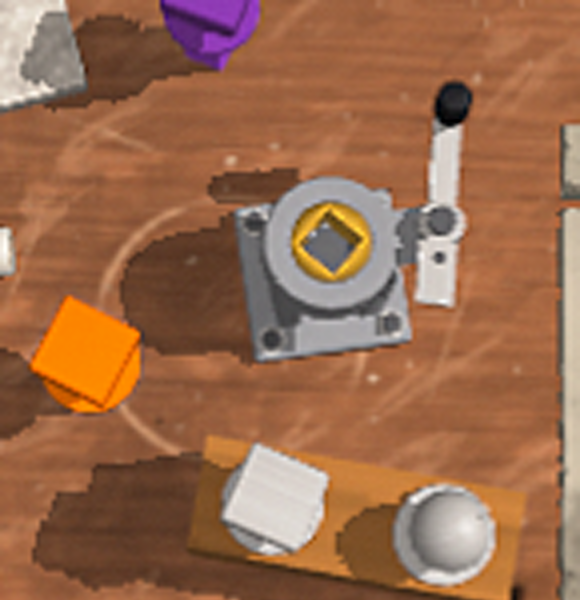

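The crop confirms it: the grey square head is at crop (275,498), the sleeve hole at (331,240) lies about diagonal, and the knob is at (453,103). Next I'll refine the yaws and centres.

```bash
cat > m2.py <<'E'
from h import *
c=dict(np.load('top0.npz')); W=world(c); Z=W[...,2]
hsv=cv2.cvtColor(c['color'],cv2.COLOR_RGB2HSV); g=cv2.cvtColor(c['color'],cv2.COLOR_RGB2GRAY)
f=lambda cr:[(u/4+215-.375,v/4+110-.375) for u,v in cr]
# plate corners
pc=ray(c,f([(258,361),(411,341),(236,212)]),.01)[:,:2]*1000
print('plate corners',pc.round(1))
for a,b in((0,1),(0,2)):
    d=pc[b]-pc[a]; print(np.linalg.norm(d).round(1),np.degrees(np.arctan2(d[1],d[0])).round(1))
# brass mask upsampled
U=8
roi=cv2.resize(c['color'][150:195,275:320],None,fx=U,fy=U,interpolation=cv2.INTER_CUBIC)
h=cv2.cvtColor(roi,cv2.COLOR_RGB2HSV)
br=((h[...,0]>14)&(h[...,0]<34)&(h[...,1]>100)).astype(np.uint8)
cs,hi=cv2.findContours(br,cv2.RETR_CCOMP,cv2.CHAIN_APPROX_NONE)
o=max(cs,key=cv2.contourArea).reshape(-1,2)
back=lambda p:(p+.5)/U-.5+[275,150]
P=ray(c,back(o),.09)[:,:2]*1000
print('brass outer',cv2.fitEllipse(P.astype(np.float32)))
inner=[q.reshape(-1,2) for q,k in zip(cs,hi[0]) if k[3]>=0]
q=max(inner,key=lambda q:cv2.contourArea(q.astype(np.int32)))
Q=ray(c,back(q),.09)[:,:2]*1000
print('hole minrect',cv2.minAreaRect(Q.astype(np.float32)))
# knob
kr=cv2.resize(g[120:150,312:345],None,fx=U,fy=U,interpolation=cv2.INTER_CUBIC)
k=(kr<50).astype(np.uint8); cs=max(cv2.findContours(k,0,1)[0],key=cv2.contourArea).reshape(-1,2)
K=ray(c,(cs+.5)/U-.5+[312,120],.133)[:,:2]*1000
print('knob z133',cv2.minAreaRect(K.astype(np.float32)),K.min(0),K.max(0))
print('pivot z~.1',ray(c,f([(441,222)]),.1)*1000,'knob crop',ray(c,f([(455,100)]),.133)*1000)
# head edges: contour of bright top
m=((abs(Z-.12)<.006)).astype(np.uint8); m[:210]=0;m[260:]=0;m[:,:265]=0;m[:,305:]=0
# scene check
s=dict(np.load('scene0.npz'));Ws=world(s);zs=Ws[...,2]
for n,(x,y),r,z0,z1 in(('head',(460,267),32,.115,.126),('ring',(588,241),40,.085,.095),('knob',(648,187),25,.105,.14)):
    mm=(np.hypot(Ws[...,0]*1000-x,Ws[...,1]*1000-y)<r)&(zs>z0)&(zs<z1)
    if mm.sum()>5: print('scene',n,mm.sum(),cv2.minAreaRect((Ws[mm][:,:2]*1000).astype(np.float32)))
E
python3 m2.py
```

```text
plate corners [[540.6 274.7]
 [553.5 194.4]
 [620.2 288.4]]
81.4 -80.9
80.8 9.7
brass outer ((588.6809692382812, 241.84744262695312), (39.41207504272461, 39.60636520385742), 49.28898620605469)
hole minrect ((586.5696411132812, 243.53549194335938), (22.443370819091797, 18.167795181274414), 50.828338623046875)
knob z133 ((648.1813354492188, 187.6844482421875), (16.2806396484375, 21.996904373168945), 75.233642578125) [637.29712719 178.72436562] [658.63570745 195.91374313]
pivot z~.1 [[597.86661966 188.87133539 100.        ]] knob crop [[650.08379198 186.25876021 133.        ]]
scene head 329 ((461.4460144042969, 268.5796203613281), (40.11090850830078, 42.54021072387695), 66.58926391601562)
scene ring 476 ((591.1142578125, 241.31959533691406), (66.0795669555664, 70.93754577636719), 50.014644622802734)
scene knob 124 ((651.6896362304688, 188.97393798828125), (16.734169006347656, 13.864507675170898), 53.626670837402344)
```

```bash
cat >> h.py <<'E'
from scipy.spatial.transform import Rotation as Ro
def tool():
    o=get_obs(); q=o['tool_rot']; R=Ro.from_quat([q[1],q[2],q[3],q[0]])
    return o,R
def plan(target,yaw=None):
    """shift in tool axes to world target (mm), turn about tool y to bring jaw axis to yaw (mod 180)"""
    o,R=tool(); M=R.as_matrix()
    y=np.degrees(np.arctan2(M[1,0],M[0,0]))
    print('t',round(o['t'],2),'tcp',(o['eef_pos']*1000).round(2),'yaw',y.round(2),'ydown',M[:,1].round(4),'F',o['contact_force'].round(2),'M',o['torque'].round(3),'w',round(o['gripper_width']*85.4,2),'q7',o['q'][6].round(2))
    d=M.T@(np.array(target)/1000-o['eef_pos']); print('shift mm',(d*1000).round(2))
    if yaw is not None:
        dy=(yaw-y+90)%180-90; print('world turn',dy.round(2),'-> tool-y turn',(-dy).round(2))
    ex=np.array([0,-1,0]); v=np.cross([1,0,0],ex)
    # tilt fix: rotate y axis to down
    w=np.cross(M[:,1],[0,0,-1]); print('tilt fix rotvec tool deg',np.degrees(M.T@w).round(2))
E
python3 - <<'E'
from h import *
plan([460,267,200],67)
plan([460,267,200],-23)
E
```

```text
t 0.1 tcp [267.49 619.15 230.43] yaw 66.64 ydown [-5.0e-04 -1.6e-03 -1.0e+00] F [ 0.27 -0.32  0.18] M [-0.003  0.    -0.003] w 85.27 q7 -0.08
shift mm [-246.89   30.88 -316.37]
world turn 0.36 -> tool-y turn -0.36
tilt fix rotvec tool deg [ 0.01  0.   -0.09]
t 0.1 tcp [267.49 619.15 230.43] yaw 66.64 ydown [-5.0e-04 -1.6e-03 -1.0e+00] F [ 0.27 -0.32  0.18] M [-0.003  0.    -0.003] w 85.27 q7 -0.08
shift mm [-246.89   30.88 -316.37]
world turn -89.64 -> tool-y turn 89.64
tilt fix rotvec tool deg [ 0.01  0.   -0.09]
```

Emit:
{"op": "play_rows", "data": {"increments": [[[-0.006,0.0008,-0.008],[0,0,0]],[[-0.0125,0.0016,-0.016],[0,0,0]],[[-0.0209,0.0026,-0.0268],[0,0,0]],[[-0.0209,0.0026,-0.0268],[0,0,0]],[[-0.0209,0.0026,-0.0268],[0,0,0]],[[-0.0209,0.0026,-0.0268],[0,0,0]],[[-0.0209,0.0026,-0.0268],[0,0,0]],[[-0.0209,0.0026,-0.0268],[0,0,0]],[[-0.0209,0.0026,-0.0268],[0,0,0]],[[-0.0209,0.0026,-0.0268],[0,0,0]],[[-0.0209,0.0026,-0.0268],[0,0,0]],[[-0.0209,0.0026,-0.0268],[0,0,0]],[[-0.0125,0.0016,-0.016],[0,0,0]],[[-0.006,0.0008,-0.008],[0,0,0]],[[0,0,0],[0,0,0]],[[0,0,0],[0,0,0]]], "gripper": 0.066, "grip_force": 60}}

```text
t: 1.43
eef_pos: [0.4598, 0.269, 0.2005]
tool_rot: [0.591, -0.591, -0.388, 0.388]
contact_force: [-0.3, 0.2, 0.5]
gripper_width: 0.772
```

```bash
python3 - <<'E'
from h import *
plan([460.3,267.3,92],67.1)
c=cam('scene'); cv2.imwrite('pics/s1.png',cv2.resize(c['color'][120:330,180:460],None,fx=2.5,fy=2.5)[...,::-1])
W=world(c);Z=W[...,2]
E
```

```text
t 1.43 tcp [459.79 269.05 200.49] yaw 66.63 ydown [-4.e-04  5.e-04 -1.e+00] F [-0.27  0.16  0.53] M [0.017 0.013 0.009] w 65.97 q7 0.56
shift mm [ -1.44 108.49  -1.22]
world turn 0.47 -> tool-y turn -0.47
tilt fix rotvec tool deg [-0.03 -0.    0.02]
```

Emit:
{"op": "play_rows", "data": {"increments": [[[-0.0014,0.008,-0.0012],[0,-0.4,0]],[[0,0.016,0],[0,0,0]],[[0,0.02,0],[0,0,0]],[[0,0.02,0],[0,0,0]],[[0,0.018,0],[0,0,0]],[[0,0.014,0],[0,0,0]],[[0,0.01,0],[0,0,0]],[[0,0.006,0],[0,0,0]],[[0,0,0],[0,0,0]]]}}

```text
t: 2.23
eef_pos: [0.4597, 0.2671, 0.0872]
tool_rot: [0.589, -0.589, -0.39, 0.392]
contact_force: [-0.4, 0.4, 0.5]
gripper_width: 0.772
```

Emit:
{"op": "play_rows", "data": {"increments": [[[0,0,0],[0,0,0]],[[0,0,0],[0,0,0]],[[0,0,0],[0,0,0]],[[0,0,0],[0,0,0]],[[0,0,0],[0,0,0]],[[0,0,0],[0,0,0]]], "gripper": 0.03, "grip_force": 60}}

```text
t: 2.73
eef_pos: [0.4614, 0.2674, 0.0895]
tool_rot: [0.59, -0.589, -0.391, 0.39]
contact_force: [-1.3, 0.7, 6.4]
gripper_width: 0.46
```

```bash
python3 - <<'E'
from h import *
plan([460.3,267.3,92],67.1)
c=cam('scene'); cv2.imwrite('pics/s1.png',cv2.resize(c['color'][120:330,180:460],None,fx=2.5,fy=2.5)[...,::-1])
E
```

```text
t 2.73 tcp [461.41 267.44  89.51] yaw 67.04 ydown [ 0.0015  0.0015 -1.    ] F [-1.3   0.67  6.38] M [0.056 0.187 0.003] w 39.25 q7 0.6
shift mm [-0.55 -2.49  0.96]
world turn 0.06 -> tool-y turn -0.06
tilt fix rotvec tool deg [ 0.05 -0.    0.11]
```

View pics/s1.png

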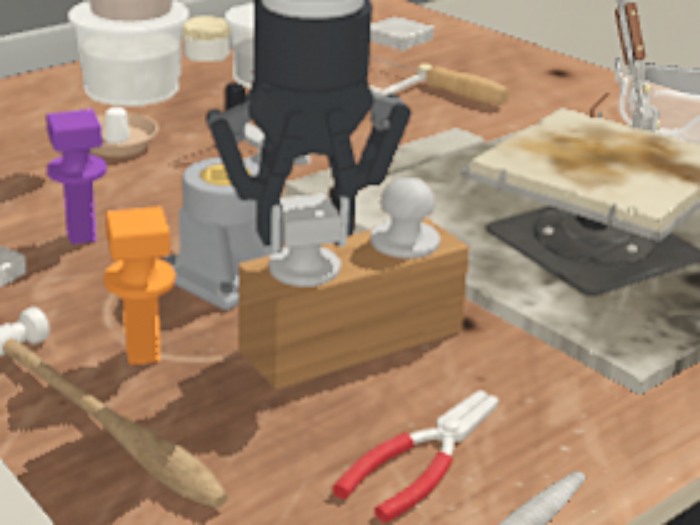

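Emit:
{"op": "play_rows", "data": {"increments": [[[0,-0.003,0],[0,0,0]],[[0,-0.005,0],[0,0,0]],[[0,-0.008,0],[0,0,0]],[[0,-0.012,0],[0,0,0]],[[0,-0.016,0],[0,0,0]],[[0,-0.016,0],[0,0,0]],[[0,-0.016,0],[0,0,0]],[[0,-0.014,0],[0,0,0]],[[0,-0.009,0],[0,0,0]],[[0,-0.004,0],[0,0,0]],[[0,0,0],[0,0,0]],[[0,0,0],[0,0,0]]]}}

```text
t: 3.78
eef_pos: [0.4604, 0.2665, 0.1911]
tool_rot: [0.59, -0.59, -0.39, 0.391]
contact_force: [0.2, 0.8, -3.6]
gripper_width: 0.46
```

```bash
python3 - <<'E'
from h import *
plan([588.7,241.8,190],51)
c=cam('scene'); W=world(c);np.savez('s2.npz',**c)
o=get_obs()['eef_pos']
print(proj(c,o+[0,0,.02]))
cv2.imwrite('pics/s2.png',cv2.resize(c['color'][100:240,220:360],None,fx=4,fy=4)[...,::-1])
E
```

```text
t 3.78 tcp [460.36 266.5  191.06] yaw 67.04 ydown [-7.e-04 -4.e-04 -1.e+00] F [ 0.18  0.79 -3.57] M [0.024 0.038 0.021] w 39.27 q7 0.58
shift mm [  27.33    0.99 -127.81]
world turn -16.04 -> tool-y turn 16.04
tilt fix rotvec tool deg [-0.03  0.   -0.04]
[[304.27700853 153.107727  ]]
```

View pics/s2.png

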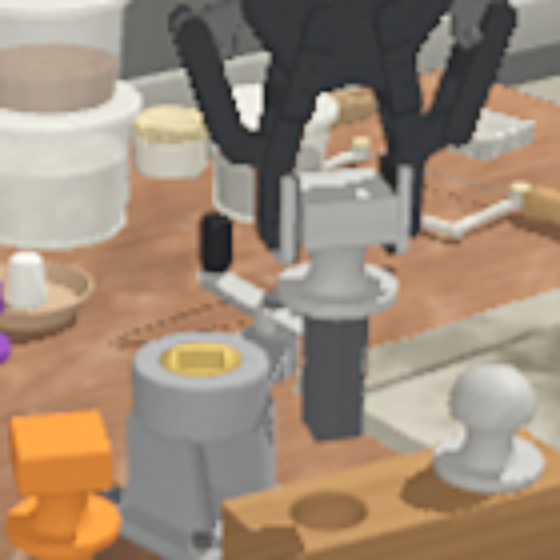

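```bash
cat > m3.py <<'E'
from h import *
import sys
def meas(c):
    o,R=tool(); M=R.as_matrix(); p=o['eef_pos']*1000
    W=world(c)*1000; jx=M[:,0]; jz=M[:,2]
    L=(W-p)@M   # tool coords
    L=L.reshape(W.shape)
    # shank region: 30..85 mm below tcp-level minus
    m=(abs(L[...,0])<16)&(abs(L[...,2])<16)&(L[...,1]>27)&(L[...,1]<72)&(W[...,2]>95)
    A=L[m]; print('shank n',m.sum(),'x pct',np.percentile(A[:,0],[1,3,50,97,99]).round(1),'y max',np.percentile(A[:,1],[90,98,99.5]).round(1))
    print('z hist',np.histogram(A[:,2],np.arange(-16,17,2)))
    mid=abs(A[:,0])<6; print('face z median',np.median(A[mid,2]).round(2),A[mid,2].std().round(2))
    h=cv2.cvtColor(c['color'],cv2.COLOR_RGB2HSV)
    br=((h[...,0]>15)&(h[...,0]<32)&(h[...,1]>130)&(abs(W[...,2]-90)<6)&(np.hypot(W[...,0]-589,W[...,1]-241)<30)).astype(np.uint8)
    cs=np.vstack(cv2.findContours(br,0,1)[0]).reshape(-1,2)
    print('brass px',br.sum(),cv2.minEnclosingCircle((ray(c,cs,.09)[:,:2]*1000).astype(np.float32)))
if __name__=='__main__': meas(dict(np.load('s2.npz')))
E
python3 m3.py
```

```text
shank n 407 x pct [-10.2  -9.6   3.5  11.8  12. ] y max [67.3 71.1 71.6]
z hist (array([  0,   2,  13,   9,   3,  11,  10,   5,  12,   7,   4,  38, 167,
       122,   4,   0]), array([-16, -14, -12, -10,  -8,  -6,  -4,  -2,   0,   2,   4,   6,   8,
        10,  12,  14,  16]))
face z median 9.82 1.23
brass px 60 ((591.7274780273438, 240.611328125), 18.285865783691406)
```

Emit:
{"op": "play_rows", "data": {"increments": [[[0.0013,0,-0.0065],[0,0,0]],[[0.0028,0,-0.0133],[0,0,0]],[[0.0042,0,-0.02],[0,0,0]],[[0.0045,0,-0.0214],[0,0,0]],[[0.0045,0,-0.0214],[0,0,0]],[[0.0042,0,-0.02],[0,0,0]],[[0.0028,0,-0.0133],[0,0,0]],[[0.0019,0,-0.009],[0,0,0]],[[0.0008,0,-0.0039],[0,0,0]],[[0,0,0],[0,3,0]],[[0,0,0],[0,4,0]],[[0,0,0],[0,4,0]],[[0,0,0],[0,4,0]],[[0,0,0],[0,3,0]],[[0,0,0],[0,0,0]],[[0,0,0],[0,0,0]],[[0,0,0],[0,0,0]]]}}

```text
t: 5.25
eef_pos: [0.5896, 0.2415, 0.1914]
tool_rot: [0.643, -0.643, -0.294, 0.294]
contact_force: [-0.4, -0.7, -3.2]
gripper_width: 0.457
```

```bash
python3 - <<'E'
from h import *
from m3 import meas
plan([589.5,241.2,172],49)
c=cam('scene'); meas(c)
cv2.imwrite('pics/s3.png',cv2.resize(c['color'][120:230,215:325],None,fx=5,fy=5,interpolation=cv2.INTER_CUBIC)[...,::-1])
E
```

```text
t 5.25 tcp [589.64 241.51 191.36] yaw 49.15 ydown [-4.e-04 -0.e+00 -1.e+00] F [-0.36 -0.71 -3.16] M [-0.066 -0.049 -0.03 ] w 39.04 q7 0.48
shift mm [-0.32 19.36 -0.1 ]
world turn -0.15 -> tool-y turn 0.15
tilt fix rotvec tool deg [-0.02  0.   -0.02]
shank n 264 x pct [-10.5 -10.4  -0.1  10.5  10.5] y max [67.  70.6 71.4]
z hist (array([  0,   0,   0,   0,   0,   0,   0,   0,   0,   0,   0,  21, 113,
       114,  15,   1]), array([-16, -14, -12, -10,  -8,  -6,  -4,  -2,   0,   2,   4,   6,   8,
        10,  12,  14,  16]))
face z median 10.17 1.32
brass px 71 ((591.1487426757812, 241.329833984375), 18.357576370239258)
```

View pics/s3.png

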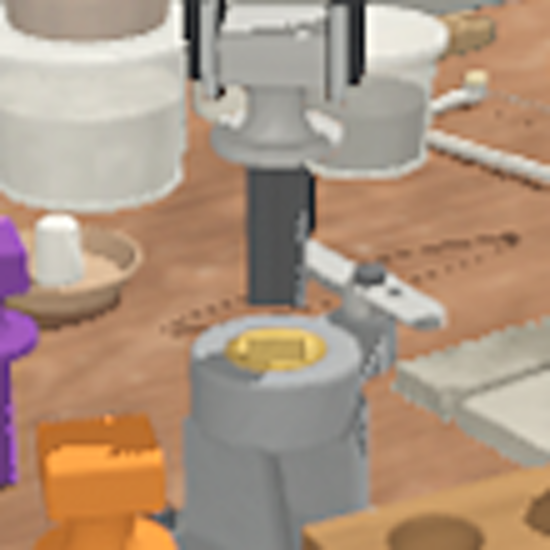

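Shank at crop (274,300) stands over the hole at (274,350), edges near parallel. Next, a gentle feel.

Emit:
{"op": "play_rows", "data": {"increments": [[[0,0.004,0],[0,0,0]],[[0,0.006,0],[0,0,0]],[[0,0.005,0],[0,0,0]],[[0,0.003,0],[0,0,0]],[[0,0.0015,0],[0,0,0]],[[0,0.0015,0],[0,0,0]],[[0,0.0015,0],[0,0,0]],[[0,0.0015,0],[0,0,0]],[[0,0,0],[0,0,0]],[[0,0,0],[0,0,0]]]}}

```text
t: 6.13
eef_pos: [0.5898, 0.2418, 0.1675]
tool_rot: [0.643, -0.643, -0.294, 0.293]
contact_force: [-0.3, 0.7, -4.0]
gripper_width: 0.455
```

```bash
python3 - <<'E'
from h import *
plan([589.5,241.2,172],49)
E
```

```text
t 6.13 tcp [589.82 241.78 167.5 ] yaw 49.05 ydown [ 0.e+00  5.e-04 -1.e+00] F [-0.29  0.68 -4.03] M [ 0.317  0.027 -0.01 ] w 38.84 q7 0.49
shift mm [-0.65 -4.5  -0.14]
world turn -0.05 -> tool-y turn 0.05
tilt fix rotvec tool deg [-0.02  0.    0.02]
```

Emit:
{"op": "play_rows", "data": {"increments": [[[0,0.001,0],[0,0,0]],[[0,0.001,0],[0,0,0]],[[0,0.001,0],[0,0,0]],[[0,0.001,0],[0,0,0]],[[0,0,0],[0,0,0]]]}}

```text
t: 6.55
eef_pos: [0.5899, 0.2418, 0.1634]
tool_rot: [0.643, -0.643, -0.294, 0.293]
contact_force: [-1.3, 3.2, -3.8]
gripper_width: 0.462
```

```bash
python3 - <<'E'
from h import *
plan([589.5,241.2,172],49)
E
```

```text
t 6.55 tcp [589.87 241.76 163.42] yaw 49.05 ydown [ 1.e-04  5.e-04 -1.e+00] F [-1.26  3.23 -3.84] M [0.65  0.085 0.03 ] w 39.42 q7 0.49
shift mm [-0.66 -8.58 -0.09]
world turn -0.05 -> tool-y turn 0.05
tilt fix rotvec tool deg [-0.01 -0.    0.03]
```

Emit:
{"op": "play_rows", "data": {"increments": [[[0.0004,0,0.0007],[0,0,0]],[[0,0.001,0],[0,0,0]],[[0,0.001,0],[0,0,0]],[[0,0.001,0],[0,0,0]],[[0,0.001,0],[0,0,0]],[[0,0,0],[0,0,0]]]}}

```text
t: 7.05
eef_pos: [0.5896, 0.242, 0.1592]
tool_rot: [-0.643, 0.643, 0.293, -0.293]
contact_force: [0.5, 1.2, -3.7]
gripper_width: 0.459
```

```bash
python3 - <<'E'
from h import *
plan([589.5,241.2,172],49)
E
```

```text
t 7.05 tcp [589.65 242.05 159.24] yaw 49.03 ydown [ 0.e+00 -1.e-04 -1.e+00] F [ 0.54  1.23 -3.68] M [ 0.323 -0.083 -0.039] w 39.16 q7 0.49
shift mm [ -0.74 -12.76  -0.44]
world turn -0.03 -> tool-y turn 0.03
tilt fix rotvec tool deg [ 0.01 -0.   -0.01]
```

Emit:
{"op": "play_rows", "data": {"increments": [[[0.0002,0.001,0.0002],[0,0,0]],[[0,0.001,0],[0,0,0]],[[0,0.001,0],[0,0,0]],[[0,0.001,0],[0,0,0]],[[0,0.001,0],[0,0,0]],[[0,0.001,0],[0,0,0]],[[0,0.001,0],[0,0,0]],[[0,0.001,0],[0,0,0]],[[0,0.001,0],[0,0,0]],[[0,0.001,0],[0,0,0]],[[0,0,0],[0,0,0]]]}}

```text
t: 7.97
eef_pos: [0.5896, 0.2422, 0.1491]
tool_rot: [-0.643, 0.643, 0.293, -0.293]
contact_force: [0.2, -0.2, -1.0]
gripper_width: 0.459
```

```bash
python3 - <<'E'
from h import *
plan([589.5,241.2,172],49)
E
```

```text
t 7.97 tcp [589.56 242.25 149.13] yaw 49.03 ydown [-1.e-04 -3.e-04 -1.e+00] F [ 0.23 -0.16 -0.98] M [-0.324  0.195  0.038] w 39.2 q7 0.49
shift mm [ -0.84 -22.87  -0.64]
world turn -0.03 -> tool-y turn 0.03
tilt fix rotvec tool deg [ 0.01 -0.   -0.02]
```

Lateral forces are near zero and the plunger is starting to grip. I'll keep pressing down.

Emit:
{"op": "play_rows", "data": {"increments": [[[0,0.0015,0],[0,0,0]],[[0,0.0015,0],[0,0,0]],[[0,0.0015,0],[0,0,0]],[[0,0.0015,0],[0,0,0]],[[0,0.0015,0],[0,0,0]],[[0,0.0015,0],[0,0,0]],[[0,0.0015,0],[0,0,0]],[[0,0.0015,0],[0,0,0]],[[0,0,0],[0,0,0]]]}}

```text
t: 8.72
eef_pos: [0.5894, 0.2424, 0.1369]
tool_rot: [-0.643, 0.643, 0.293, -0.294]
contact_force: [-0.1, -1.3, -1.4]
gripper_width: 0.455
```

```bash
python3 - <<'E'
from h import *
plan([589.5,241.2,172],49)
E
```

```text
t 8.72 tcp [589.45 242.38 136.86] yaw 49.04 ydown [-3.e-04 -2.e-04 -1.e+00] F [-0.14 -1.28 -1.41] M [-0.41   0.104  0.048] w 38.87 q7 0.49
shift mm [ -0.87 -35.14  -0.81]
world turn -0.04 -> tool-y turn 0.04
tilt fix rotvec tool deg [-0.01 -0.   -0.02]
```

Emit:
{"op": "play_rows", "data": {"increments": [[[-0.0002,0.0015,-0.0002],[0,0,0]],[[0,0.0015,0],[0,0,0]],[[0,0.0015,0],[0,0,0]],[[0,0.0015,0],[0,0,0]],[[0,0.0015,0],[0,0,0]],[[0,0.0015,0],[0,0,0]],[[0,0.0015,0],[0,0,0]],[[0,0.0015,0],[0,0,0]],[[0,0.0015,0],[0,0,0]],[[0,0.0015,0],[0,0,0]],[[0,0.0015,0],[0,0,0]],[[0,0.0015,0],[0,0,0]],[[0,0.0015,0],[0,0,0]],[[0,0.0015,0],[0,0,0]],[[0,0.0015,0],[0,0,0]],[[0,0.0015,0],[0,0,0]],[[0,0,0],[0,0,0]]]}}

```text
t: 10.13
eef_pos: [0.5896, 0.2422, 0.113]
tool_rot: [-0.643, 0.643, 0.293, -0.293]
contact_force: [-0.2, -0.0, -2.1]
gripper_width: 0.462
```

```bash
python3 - <<'E'
from h import *
plan([589.5,241.2,172],49)
E
```

```text
t 10.13 tcp [589.56 242.21 113.  ] yaw 49.04 ydown [-0. -0. -1.] F [-0.25 -0.01 -2.06] M [-0.137  0.038  0.062] w 39.47 q7 0.5
shift mm [ -0.81 -59.    -0.61]
world turn -0.04 -> tool-y turn 0.04
tilt fix rotvec tool deg [-0.  0. -0.]
```

Emit:
{"op": "play_rows", "data": {"increments": [[[0,0.001,0],[0,0,0]],[[0,0.001,0],[0,0,0]],[[0,0.001,0],[0,0,0]],[[0,0.001,0],[0,0,0]],[[0,0.001,0],[0,0,0]],[[0,0.001,0],[0,0,0]],[[0,0.001,0],[0,0,0]],[[0,0.001,0],[0,0,0]],[[0,0,0],[0,0,0]]]}}

```text
t: 10.88
eef_pos: [0.5897, 0.2422, 0.1075]
tool_rot: [0.644, -0.643, -0.293, 0.293]
contact_force: [-6.8, -2.1, 16.1]
gripper_width: 0.458
```

```bash
python3 - <<'E'
from h import *
plan([589.5,241.2,172],49)
E
```

```text
t 10.88 tcp [589.67 242.2  107.48] yaw 49.03 ydown [-1.e-04  7.e-04 -1.e+00] F [-6.81 -2.08 16.07] M [-0.77   1.701  0.08 ] w 39.1 q7 0.5
shift mm [ -0.84 -64.52  -0.5 ]
world turn -0.03 -> tool-y turn 0.03
tilt fix rotvec tool deg [-0.03 -0.    0.03]
```

```bash
python3 - <<'E'
from h import *
from scipy.ndimage import map_coordinates
c=dict(np.load('top0.npz')); g=cv2.GaussianBlur(c['color'],(0,0),.7).astype(float)
f=lambda u,v:np.array([u/4+215-.375,v/4+110-.375])
A,B,C=f(258,361),f(411,341),f(236,212)
for p,q in((A,B),(A,C)):
    d=(q-p)/np.linalg.norm(q-p); n=np.array([-d[1],d[0]]); s=np.arange(-3,3.01,.1); pts=[]
    for t in np.linspace(.12,.88,30):
        x=p+t*(q-p)+s[:,None]*n
        e=sum(abs(np.gradient(map_coordinates(g[...,k],[x[:,1],x[:,0]],order=3))) for k in range(3))
        pts.append(x[e.argmax()])
    P=(ray(c,pts,.01)[:,:2]*1000).astype(np.float32)
    l=cv2.fitLine(P,cv2.DIST_HUBER,0,.01,.01).ravel()
    r=(P-l[2:])@[-l[1],l[0]]
    print('angle mod90',np.degrees(np.arctan2(l[1],l[0]))%90,'resid',np.abs(r).mean(),'dist to ring axis',abs((np.array([588.7,241.8])-l[2:])@[-l[1],l[0]]))
E
```

```text
angle mod90 9.597641 resid 0.5208298 dist to ring axis 41.459177896368196
angle mod90 9.498845 resid 1.1606331 dist to ring axis 41.45560945043398
```

Emit:
{"op": "play_rows", "data": {"increments": [[[0,-0.0022,0],[0,0,0]],[[0,0,0],[0,0,0]],[[0,0,0],[0,3,0]],[[0,0,0],[0,3,0]],[[0,0,0],[0,3,0]],[[0,0,0],[0,3,0]],[[0,0,0],[0,0,0]]], "grip_force": 80}}

```text
t: 11.47
eef_pos: [0.5896, 0.2426, 0.1076]
tool_rot: [0.671, -0.671, -0.224, 0.224]
contact_force: [-1.1, 1.0, 1.3]
gripper_width: 0.452
```

```bash
python3 - <<'E'
from h import *
plan([589.6,242.2,107.5],9.7)
E
```

```text
t 11.47 tcp [589.62 242.59 107.63] yaw 36.96 ydown [ 1.e-04  2.e-04 -1.e+00] F [-1.06  1.04  1.33] M [-0.003  0.44  -0.037] w 38.62 q7 0.33
shift mm [-0.25  0.13 -0.3 ]
world turn -27.26 -> tool-y turn 27.26
tilt fix rotvec tool deg [-0.01 -0.    0.01]
```

Emit:
{"op": "play_rows", "data": {"increments": [[[0,0,0],[0,3,0]],[[0,0,0],[0,3,0]],[[0,0,0],[0,3,0]],[[0,0,0],[0,3,0]],[[0,0,0],[0,3,0]],[[0,0,0],[0,3,0]],[[0,0,0],[0,3,0]],[[0,0,0],[0,3,0]],[[0,0,0],[0,3,0]],[[0,0,0],[0,0.4,0]],[[0,0,0],[0,0,0]],[[0,0,0],[0,0,0]]]}}

```text
t: 12.47
eef_pos: [0.5897, 0.2427, 0.1076]
tool_rot: [0.705, -0.704, -0.06, 0.06]
contact_force: [-0.7, 1.7, -0.3]
gripper_width: 0.454
```

```bash
python3 - <<'E'
from h import *
plan([589.6,242.2,107.5],9.55)
E
```

```text
t 12.47 tcp [589.74 242.67 107.65] yaw 9.77 ydown [ 4.e-04  6.e-04 -1.e+00] F [-0.72  1.71 -0.28] M [0.286 0.16  0.045] w 38.77 q7 -0.07
shift mm [-0.22  0.15 -0.44]
world turn -0.22 -> tool-y turn 0.22
tilt fix rotvec tool deg [-0.03 -0.    0.03]
```

Emit:
{"op": "play_rows", "data": {"increments": [[[0,0.001,0],[0,0.2,0]],[[0,0.0005,0],[0,0,0]],[[0,0,0],[0,0,0]]]}}

```text
t: 12.72
eef_pos: [0.5898, 0.2427, 0.1076]
tool_rot: [0.705, -0.704, -0.059, 0.059]
contact_force: [-4.6, 1.2, 11.4]
gripper_width: 0.453
```

Emit:
{"op": "play_rows", "data": {"increments": [[[0,0,0],[0,0,0]],[[0,0,0],[0,0,0]],[[0,0,0],[0,0,0]],[[0,0,0],[0,0,0]],[[0,-0.004,0],[0,0,0]],[[0,-0.01,0],[0,0,0]],[[0,-0.016,0],[0,0,0]],[[0,-0.02,0],[0,0,0]],[[0,-0.02,0],[0,0,0]],[[0,-0.012,0],[0,0,0]],[[0,-0.006,0],[0,0,0]],[[0,0,0],[0,0,0]]], "gripper": 0.064}}

```text
t: 13.72
eef_pos: [0.5904, 0.2424, 0.1959]
tool_rot: [0.705, -0.704, -0.059, 0.057]
contact_force: [-0.5, 0.7, -0.7]
gripper_width: 0.751
```

```bash
python3 - <<'E'
from h import *
plan([650,187,118],9.55)
for n in('scene','top'):
    c=cam(n); np.savez(n+'4.npz',**c)
    if n=='top': cv2.imwrite('pics/t4.png',cv2.resize(c['color'][110:275,215:360],None,fx=3.6,fy=3.6,interpolation=cv2.INTER_CUBIC)[...,::-1])
    W=world(c)*1000
    m=(np.hypot(W[...,0]-589,W[...,1]-242)<34)&(abs(W[...,2]-138)<5)
    if m.sum()>20: print(n,m.sum(),np.median(W[m][:,2]),cv2.minAreaRect(W[m][:,:2].astype(np.float32)))
    m=(np.hypot(W[...,0]-650,W[...,1]-187)<25)&(W[...,2]>106)&(W[...,2]<142)
    if m.sum()>10: print(n,'knob',m.sum(),W[m].min(0).round(1),W[m].max(0).round(1))
E
```

```text
t 13.72 tcp [590.43 242.44 195.94] yaw 9.44 ydown [ 0.0025  0.0016 -1.    ] F [-0.46  0.67 -0.74] M [ 0.002 -0.063 -0.037] w 64.12 q7 -0.12
shift mm [ 49.47  78.   -64.54]
world turn 0.11 -> tool-y turn -0.11
tilt fix rotvec tool deg [-0.07 -0.    0.15]
scene 249 139.16666886498123 ((589.384765625, 243.71730041503906), (41.83754348754883, 41.75786209106445), 11.570549011230469)
scene knob 88 [643.7 180.9 113.1] [662.9 197.2 134.8]
top 163 137.69825218288867 ((582.1500244140625, 253.130615234375), (41.25882339477539, 29.002145767211914), 48.03004455566406)
```

View pics/t4.png

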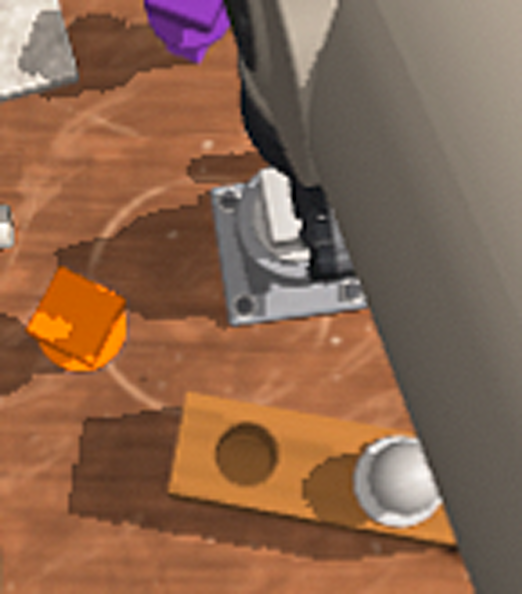

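Emit:
{"op": "play_rows", "data": {"increments": [[[0.003,0,-0.004],[0,0,0]],[[0.0065,0,-0.0085],[0,0,0]],[[0.01,0,-0.013],[0,0,0]],[[0.012,0,-0.0156],[0,0,0]],[[0.01,0,-0.013],[0,0,0]],[[0.006,0,-0.0078],[0,0,0]],[[0.0023,0,-0.003],[0,-2,0]],[[0,0.002,0],[0,-5,0]],[[0,0.003,0],[0,-6.5,0]],[[0,0.004,0],[0,-6.5,0]],[[0,0.004,0],[0,-6.5,0]],[[0,0.004,0],[0,-6.5,0]],[[0,0.004,0],[0,-6.5,0]],[[0,0.004,0],[0,-6.5,0]],[[0,0.004,0],[0,-6.5,0]],[[0,0.003,0],[0,-6.5,0]],[[0,0.003,0],[0,-6.5,0]],[[0,0.002,0],[0,-6.5,0]],[[0,0.002,0],[0,-5,0]],[[0,0.001,0],[0,-2,0]]], "gripper": 0.036}}

```text
t: 15.48
eef_pos: [0.6493, 0.1855, 0.1531]
tool_rot: [0.506, -0.506, -0.494, 0.495]
contact_force: [-0.5, -0.2, 0.1]
gripper_width: 0.425
```

Emit:
{"op": "play_rows", "data": {"increments": [[[0,0,0],[0,0,0]],[[0,0,0],[0,0,0]]]}}

```text
t: 15.65
eef_pos: [0.6494, 0.1856, 0.1536]
tool_rot: [0.507, -0.507, -0.492, 0.493]
contact_force: [0.1, 0.3, -0.5]
gripper_width: 0.418
```

```bash
python3 - <<'E'
from h import *
plan([650.4,187.4,110],88.7)
for n in('scene','top'):
    c=cam(n); np.savez(n+'5.npz',**c)
    W=world(c)*1000
    m=(np.hypot(W[...,0]-589,W[...,1]-242)<34)&(abs(W[...,2]-138)<5)
    if m.sum()>20: print(n,m.sum(),np.median(W[m][:,2]),cv2.minAreaRect(W[m][:,:2].astype(np.float32)))
c=dict(np.load('scene5.npz'));a=c['color'][80:240,210:350];b=dict(np.load('top5.npz'))['color'][100:240,240:380]
cv2.imwrite('pics/k5.png',np.hstack([cv2.resize(a,None,fx=2.8,fy=2.8,interpolation=2)[:392],cv2.resize(b,None,fx=2.8,fy=2.8,interpolation=2)])[...,::-1])
E
```

```text
t 15.65 tcp [649.37 185.64 153.6 ] yaw 88.32 ydown [-1.e-03 -3.e-04 -1.e+00] F [ 0.1   0.31 -0.47] M [-0.016 -0.073  0.014] w 35.7 q7 1.22
shift mm [ 1.8  43.6  -1.02]
world turn 0.38 -> tool-y turn -0.38
tilt fix rotvec tool deg [-0.05 -0.   -0.02]
scene 246 139.24302830805252 ((589.8388671875, 244.192626953125), (43.51042175292969, 39.49205017089844), 12.647400856018066)
top 450 137.96462390719 ((587.66455078125, 241.62403869628906), (40.50082015991211, 40.44590759277344), 11.789042472839355)
```

View pics/k5.png

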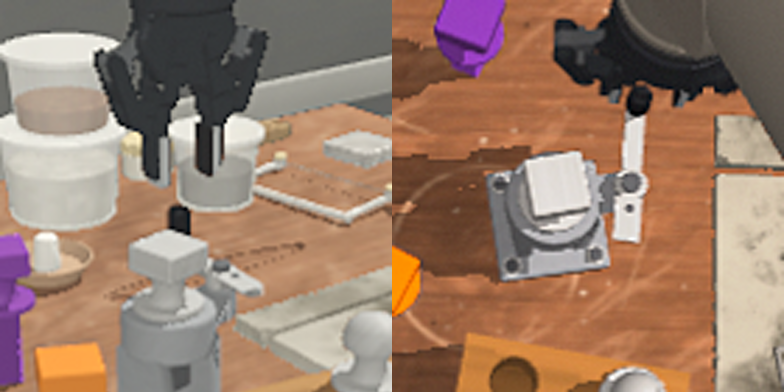

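Both views show the flange seated; the fingers straddle the knob at (638,100). The head's yaw reads 12, against 9.6 for the plate, so I'll check that by an edge fit.

```bash
cat > edge.py <<'E'
from h import *
from scipy.ndimage import map_coordinates
def edges(c,P4,z,rng=3):
    g=cv2.GaussianBlur(c['color'],(0,0),.7).astype(float); px=proj(c,P4); out=[]
    for i in range(4):
        p,q=px[i],px[(i+1)%4]
        d=(q-p)/np.linalg.norm(q-p); n=np.array([-d[1],d[0]]); s=np.arange(-rng,rng+.01,.1); pts=[]
        for t in np.linspace(.15,.85,30):
            x=p+t*(q-p)+s[:,None]*n
            e=sum(abs(np.gradient(map_coordinates(g[...,k],[x[:,1],x[:,0]],order=3))) for k in range(3))
            pts.append(x[e.argmax()])
        P=(ray(c,pts,z)[:,:2]*1000).astype(np.float32); l=cv2.fitLine(P,cv2.DIST_HUBER,0,.01,.01).ravel()
        r=(P-l[2:])@np.array([-l[1],l[0]])
        out.append((round(float(np.degrees(np.arctan2(l[1],l[0]))%90),2),round(float(abs(r).mean()),2)))
    return out
def sq(cx,cy,h,yaw,z):
    a=np.radians(yaw); R=np.array([[np.cos(a),-np.sin(a)],[np.sin(a),np.cos(a)]])
    return np.c_[np.array([[-h,-h],[h,-h],[h,h],[-h,h]])@R.T+[cx,cy],np.full(4,z)]/1000
if __name__=='__main__':
    for f,cx,cy in(('top5.npz',587.7,241.6),('scene5.npz',591.0,243.5)):
        c=dict(np.load(f))
        print(f,'head',edges(c,sq(cx,cy,20,11,138),.138))
        print('plate',edges(c,sq(588.7,241.8,41.6,9.5,10),.01))
    c=dict(np.load('top0.npz')); print('head0',edges(c,sq(459.8,266.7,20,67.3,120),.12),'plate0',edges(c,sq(588.7,241.8,41.6,9.5,10),.01))
E
python3 edge.py
```

```text
top5.npz head [(12.5, 2.55), (12.71, 0.23), (11.59, 0.09), (11.93, 1.11)]
plate [(8.87, 2.57), (16.42, 1.45), (9.95, 0.95), (9.91, 0.36)]
scene5.npz head [(11.25, 0.27), (11.29, 0.33), (85.59, 1.66), (12.24, 1.45)]
plate [(6.02, 6.18), (84.05, 4.52), (5.53, 3.22), (18.07, 4.51)]
head0 [(67.44, 0.1), (68.1, 0.18), (66.74, 1.5), (76.14, 1.01)] plate0 [(8.41, 2.76), (5.78, 3.7), (9.97, 1.0), (9.87, 0.36)]
```

The head is about 2° ahead of the plate (11.8 against 9.8). I'll grip it again and correct that before clamping.

Emit:
{"op": "play_rows", "data": {"increments": [[[0,-0.004,0],[0,3,0]],[[0,-0.006,0],[0,6,0]],[[0,-0.006,0],[0,6.5,0]],[[0,-0.006,0],[0,6.5,0]],[[0,-0.006,0],[0,6.5,0]],[[0,-0.006,0],[0,6.5,0]],[[0,-0.006,0],[0,6.5,0]],[[0,-0.002,0],[0,6.5,0]],[[0,0,0],[0,6.5,0]],[[0,0,0],[0,6.5,0]],[[0,0,0],[0,6.5,0]],[[0,0,0],[0,6,0]],[[0,0,0],[0,3.5,0]],[[-0.006,0,0.0087],[0,0,0]],[[-0.012,0,0.0175],[0,0,0]],[[-0.0138,0,0.02],[0,0,0]],[[-0.01,0,0.0145],[0,0,0]],[[-0.005,0,0.0072],[0,0,0]],[[0,0,0],[0,0,0]],[[0,0,0],[0,0,0]]], "gripper": 0.064}}

```text
t: 17.42
eef_pos: [0.5901, 0.2436, 0.1965]
tool_rot: [-0.704, 0.704, 0.071, -0.071]
contact_force: [0.5, -0.8, -0.2]
gripper_width: 0.745
```

```bash
python3 - <<'E'
from h import *
plan([589.7,242.5,107.5],11.8)
E
```

```text
t 17.42 tcp [590.13 243.64 196.46] yaw 11.52 ydown [ 6.e-04 -0.e+00 -1.e+00] F [ 0.51 -0.84 -0.17] M [-0.026 -0.015  0.037] w 63.59 q7 -0.09
shift mm [-0.7  88.96 -1.02]
world turn 0.28 -> tool-y turn -0.28
tilt fix rotvec tool deg [0.01 0.   0.03]
```

Emit:
{"op": "play_rows", "data": {"increments": [[[-0.0005,0.006,-0.001],[0,-0.3,0]],[[0,0.014,0],[0,0,0]],[[0,0.018,0],[0,0,0]],[[0,0.018,0],[0,0,0]],[[0,0.014,0],[0,0,0]],[[0,0.01,0],[0,0,0]],[[0,0.0055,0],[0,0,0]],[[0,0.002,0],[0,0,0]],[[0,0,0],[0,0,0]]]}}

```text
t: 18.17
eef_pos: [0.5901, 0.2419, 0.1085]
tool_rot: [-0.703, 0.704, 0.072, -0.072]
contact_force: [-0.9, 0.8, -0.1]
gripper_width: 0.747
```

Emit:
{"op": "play_rows", "data": {"increments": [[[0,0,0],[0,0,0]],[[0,0,0],[0,0,0]],[[0,0,0],[0,0,0]],[[0,0,0],[0,0,0]],[[0,0,0],[0,0,0]],[[0,0,0],[0,0,0]]], "gripper": 0.03, "grip_force": 80}}

```text
t: 18.67
eef_pos: [0.59, 0.2426, 0.1099]
tool_rot: [0.704, -0.703, -0.073, 0.072]
contact_force: [-2.2, -0.8, 4.5]
gripper_width: 0.459
```

```bash
python3 - <<'E'
from h import *
plan([589.7,242.5,107.5],8.2)
E
```

```text
t 18.67 tcp [589.99 242.56 109.92] yaw 11.74 ydown [ 7.e-04  7.e-04 -1.e+00] F [-2.16 -0.85  4.49] M [-0.279  0.533  0.033] w 39.16 q7 -0.05
shift mm [-0.29  2.42 -0.  ]
world turn -3.54 -> tool-y turn 3.54
tilt fix rotvec tool deg [-0.03  0.    0.05]
```

Emit:
{"op": "play_rows", "data": {"increments": [[[0,0,0],[0,1,0]],[[0,0,0],[0,1,0]],[[0,0,0],[0,1,0]],[[0,0,0],[0,0.5,0]],[[0,0,0],[0,0,0]],[[0,0,0],[0,0,0]]]}}

```text
t: 19.17
eef_pos: [0.5901, 0.2424, 0.1099]
tool_rot: [0.705, -0.705, -0.051, 0.051]
contact_force: [-1.7, -1.4, 5.1]
gripper_width: 0.453
```

Emit:
{"op": "play_rows", "data": {"increments": [[[0,0,0],[0,0,0]],[[0,0,0],[0,0,0]],[[0,0,0],[0,0,0]],[[0,0,0],[0,0,0]],[[0,-0.004,0],[0,0,0]],[[0,-0.01,0],[0,0,0]],[[0,-0.016,0],[0,0,0]],[[0,-0.02,0],[0,0,0]],[[0,-0.02,0],[0,0,0]],[[0,-0.012,0],[0,0,0]],[[0,-0.006,0],[0,0,0]],[[0,0,0],[0,0,0]]], "gripper": 0.064}}

```text
t: 20.17
eef_pos: [0.5906, 0.2428, 0.1985]
tool_rot: [0.706, -0.705, -0.052, 0.05]
contact_force: [0.1, 0.5, -0.3]
gripper_width: 0.748
```

Emit:
{"op": "play_rows", "data": {"increments": [[[0.003,0,-0.004],[0,0,0]],[[0.0065,0,-0.0085],[0,0,0]],[[0.01,0,-0.013],[0,0,0]],[[0.012,0,-0.0156],[0,0,0]],[[0.01,0,-0.013],[0,0,0]],[[0.006,0,-0.0078],[0,0,0]],[[0.0023,0,-0.003],[0,-2,0]],[[0,0.002,0],[0,-5,0]],[[0,0.003,0],[0,-6.5,0]],[[0,0.004,0],[0,-6.5,0]],[[0,0.004,0],[0,-6.5,0]],[[0,0.004,0],[0,-6.5,0]],[[0,0.004,0],[0,-6.5,0]],[[0,0.004,0],[0,-6.5,0]],[[0,0.004,0],[0,-6.5,0]],[[0,0.003,0],[0,-6.5,0]],[[0,0.003,0],[0,-6.5,0]],[[0,0.002,0],[0,-6.5,0]],[[0,0.002,0],[0,-5,0]],[[0,0.001,0],[0,-2,0]]], "gripper": 0.036}}

```text
t: 21.83
eef_pos: [0.648, 0.1845, 0.1553]
tool_rot: [0.511, -0.511, -0.488, 0.49]
contact_force: [-0.1, -0.9, -0.9]
gripper_width: 0.425
```

```bash
python3 - <<'E'
from h import *
from edge import *
plan([650.4,187.4,110],88.7)
for n,cx,cy in(('top',587.7,241.6),('scene',591.0,243.5)):
    c=cam(n); np.savez(n+'6.npz',**c)
    W=world(c)*1000
    m=(np.hypot(W[...,0]-589,W[...,1]-242)<34)&(abs(W[...,2]-138)<5)
    print(n,m.sum(),np.median(W[m][:,2]),cv2.minAreaRect(W[m][:,:2].astype(np.float32)),edges(c,sq(cx,cy,20,10,138),.138))
E
```

```text
t 21.83 tcp [647.98 184.53 155.28] yaw 87.47 ydown [-2.1e-03 -6.0e-04 -1.0e+00] F [-0.09 -0.87 -0.86] M [ 0.027  0.031 -0.008] w 36.31 q7 1.21
shift mm [ 3.01 45.27 -2.39]
world turn 1.23 -> tool-y turn -1.23
tilt fix rotvec tool deg [-0.12 -0.   -0.04]
top 456 138.093883473224 ((587.4199829101562, 241.93447875976562), (40.89211654663086, 40.390052795410156), 11.786710739135742) [(12.43, 2.42), (11.73, 0.27), (10.86, 0.1), (9.3, 1.24)]
scene 244 139.34335149327387 ((588.8345336914062, 243.38046264648438), (41.86331558227539, 41.51115036010742), 9.890961647033691) [(10.57, 0.26), (11.1, 0.36), (84.56, 1.64), (12.19, 1.37)]
```

The head turned only about 1° of the 3.5°, because the sleeve's 3° of play springs back. One more correction, overshooting to tool yaw 6.3.

Emit:
{"op": "play_rows", "data": {"increments": [[[0.002,-0.004,0],[0,3,0]],[[0,-0.006,0],[0,6,0]],[[0,-0.006,0],[0,6.5,0]],[[0,-0.006,0],[0,6.5,0]],[[0,-0.006,0],[0,6.5,0]],[[0,-0.006,0],[0,6.5,0]],[[0,-0.006,0],[0,6.5,0]],[[0,0,0],[0,6.5,0]],[[0,0,0],[0,6.5,0]],[[0,0,0],[0,6.5,0]],[[0,0,0],[0,6.5,0]],[[0,0,0],[0,6,0]],[[0,0,0],[0,3.5,0]],[[-0.006,0,0.0087],[0,0,0]],[[-0.012,0,0.0175],[0,0,0]],[[-0.0138,0,0.02],[0,0,0]],[[-0.01,0,0.0145],[0,0,0]],[[-0.005,0,0.0072],[0,0,0]],[[0,0,0],[0,0,0]],[[0,0,0],[0,0,0]]], "gripper": 0.064}}

```text
t: 23.6
eef_pos: [0.5904, 0.2458, 0.1968]
tool_rot: [-0.704, 0.704, 0.064, -0.063]
contact_force: [-0.3, -0.9, -0.2]
gripper_width: 0.746
```

```bash
python3 - <<'E'
from h import *
plan([589.8,242.5,107.5],11.0)
E
```

```text
t 23.6 tcp [590.36 245.82 196.76] yaw 10.3 ydown [ 3.e-04 -2.e-04 -1.e+00] F [-0.27 -0.87 -0.23] M [ 0.014 -0.023  0.002] w 63.68 q7 -0.11
shift mm [-1.17 89.26 -3.15]
world turn 0.7 -> tool-y turn -0.7
tilt fix rotvec tool deg [0.02 0.   0.01]
```

Emit:
{"op": "play_rows", "data": {"increments": [[[-0.0011,0.006,-0.003],[0,-0.7,0]],[[0,0.014,0],[0,0,0]],[[0,0.018,0],[0,0,0]],[[0,0.018,0],[0,0,0]],[[0,0.014,0],[0,0,0]],[[0,0.01,0],[0,0,0]],[[0,0.0055,0],[0,0,0]],[[0,0.002,0],[0,0,0]],[[0,0,0],[0,0,0]]]}}

```text
t: 24.35
eef_pos: [0.5902, 0.2421, 0.1091]
tool_rot: [-0.704, 0.704, 0.067, -0.067]
contact_force: [-0.0, 0.7, 0.9]
gripper_width: 0.748
```

Emit:
{"op": "play_rows", "data": {"increments": [[[0,0,0],[0,0,0]],[[0,0,0],[0,0,0]],[[0,0,0],[0,0,0]],[[0,0,0],[0,0,0]],[[0,0,0],[0,0,0]],[[0,0,0],[0,1.2,0]],[[0,0,0],[0,1.2,0]],[[0,0,0],[0,1.2,0]],[[0,0,0],[0,1.2,0]],[[0,0,0],[0,0,0]],[[0,0,0],[0,0,0]]], "gripper": 0.03, "grip_force": 90}}

```text
t: 25.27
eef_pos: [0.5901, 0.2428, 0.1104]
tool_rot: [0.706, -0.706, -0.038, 0.038]
contact_force: [-2.7, -1.2, 5.5]
gripper_width: 0.455
```

```bash
python3 - <<'E'
from h import *
plan([589.7,242.5,107.5],6.3)
E
```

```text
t 25.27 tcp [590.08 242.79 110.45] yaw 6.15 ydown [ 9.e-04  6.e-04 -1.e+00] F [-2.74 -1.18  5.5 ] M [-0.228  0.439  0.085] w 38.83 q7 -0.13
shift mm [-0.41  2.94 -0.25]
world turn 0.15 -> tool-y turn -0.15
tilt fix rotvec tool deg [-0.03 -0.    0.06]
```

Emit:
{"op": "play_rows", "data": {"increments": [[[0,0,0],[0,0,0]],[[0,0,0],[0,0,0]],[[0,0,0],[0,0,0]],[[0,0,0],[0,0,0]],[[0,-0.004,0],[0,0,0]],[[0,-0.01,0],[0,0,0]],[[0,-0.016,0],[0,0,0]],[[0,-0.02,0],[0,0,0]],[[0,-0.02,0],[0,0,0]],[[0,-0.012,0],[0,0,0]],[[0,-0.006,0],[0,0,0]],[[0,0,0],[0,0,0]]], "gripper": 0.064}}

```text
t: 26.27
eef_pos: [0.5906, 0.243, 0.199]
tool_rot: [0.707, -0.706, -0.039, 0.037]
contact_force: [0.1, -0.4, 0.1]
gripper_width: 0.749
```

Emit:
{"op": "play_rows", "data": {"increments": [[[0.003,0,-0.0034],[0,0,0]],[[0.007,0,-0.008],[0,0,0]],[[0.011,0,-0.0125],[0,0,0]],[[0.013,0,-0.0148],[0,0,0]],[[0.011,0,-0.0125],[0,0,0]],[[0.0065,0,-0.0074],[0,0,0]],[[0.0025,0,-0.0029],[0,-4,0]],[[0,0.002,0],[0,-6.5,0]],[[0,0.003,0],[0,-6.5,0]],[[0,0.004,0],[0,-6.5,0]],[[0,0.004,0],[0,-6.5,0]],[[0,0.004,0],[0,-6.5,0]],[[0,0.004,0],[0,-6.5,0]],[[0,0.004,0],[0,-6.5,0]],[[0,0.004,0],[0,-6.5,0]],[[0,0.003,0],[0,-6.5,0]],[[0,0.003,0],[0,-6.5,0]],[[0,0.003,0],[0,-6.5,0]],[[0,0.002,0],[0,-5,0]],[[0,0.001,0],[0,-2,0]]], "gripper": 0.036}}

```text
t: 27.93
eef_pos: [0.6496, 0.1865, 0.1547]
tool_rot: [0.505, -0.505, -0.494, 0.496]
contact_force: [-0.1, -0.2, 0.1]
gripper_width: 0.419
```

```bash
python3 - <<'E'
from h import *
from edge import *
plan([650.4,187.4,110],88.7)
for n,cx,cy in(('top',587.7,241.6),('scene',591.0,243.5)):
    c=cam(n); np.savez(n+'7.npz',**c)
    W=world(c)*1000
    m=(np.hypot(W[...,0]-589,W[...,1]-242)<34)&(abs(W[...,2]-138)<5)
    print(n,m.sum(),np.median(W[m][:,2]),cv2.minAreaRect(W[m][:,:2].astype(np.float32)),edges(c,sq(cx,cy,20,10,138),.138))
E
```

```text
t 27.93 tcp [649.63 186.52 154.7 ] yaw 88.87 ydown [-2.2e-03 -6.0e-04 -1.0e+00] F [-0.14 -0.21  0.07] M [-0.057 -0.035 -0.021] w 35.76 q7 1.23
shift mm [ 0.92 44.7  -0.85]
world turn -0.17 -> tool-y turn 0.17
tilt fix rotvec tool deg [-0.13 -0.   -0.04]
top 455 138.0440471289107 ((587.2787475585938, 241.97280883789062), (41.11125183105469, 40.335269927978516), 6.742212295532227) [(6.22, 1.79), (7.11, 0.24), (7.8, 0.11), (87.3, 1.22)]
scene 245 139.1675987210368 ((588.7964477539062, 243.73916625976562), (42.605003356933594, 40.5742073059082), 5.92922830581665) [(7.84, 0.25), (3.48, 0.34), (1.55, 1.41), (8.47, 1.02)]
```

Emit:
{"op": "play_rows", "data": {"increments": [[[0.0009,0.006,-0.0008],[0,0,0]],[[0,0.01,0],[0,0,0]],[[0,0.01,0],[0,0,0]],[[0,0.008,0],[0,0,0]],[[0,0.006,0],[0,0,0]],[[0,0.004,0],[0,0,0]],[[0,0,0],[0,0,0]]]}}

```text
t: 28.62
eef_pos: [0.6501, 0.188, 0.1108]
tool_rot: [0.506, -0.506, -0.493, 0.495]
contact_force: [-0.2, 0.2, -1.6]
gripper_width: 0.418
```

Emit:
{"op": "play_rows", "data": {"increments": [[[0,0,0],[0,0,0]],[[0,0,0],[0,0,0]],[[0,0,0],[0,0,0]]], "gripper": 0.023, "grip_force": 20}}

```text
t: 28.87
eef_pos: [0.6513, 0.1883, 0.1128]
tool_rot: [-0.506, 0.506, 0.494, -0.494]
contact_force: [0.3, 0.3, -0.5]
gripper_width: 0.266
```

```bash
python3 - <<'E'
from h import *
plan([650.4,187.4,110],88.7)
# arc plan: pivot, lever angle steps
pv=np.array([598.0,188.7])
E
```

```text
t 28.87 tcp [651.29 188.33 112.82] yaw 88.63 ydown [ 1.1e-03  4.0e-04 -1.0e+00] F [ 0.29  0.32 -0.49] M [-0.024 -0.021 -0.02 ] w 22.71 q7 1.23
shift mm [-0.95  2.82  0.87]
world turn 0.07 -> tool-y turn -0.07
tilt fix rotvec tool deg [0.06 0.   0.03]
```

Emit:
{"op": "play_rows", "data": {"increments": [[[-0.0019,0,0],[0,2,0]],[[-0.0037,0,0.00013],[0,4,0]],[[-0.0037,0,0.00013],[0,4,0]],[[-0.0037,0,0.00013],[0,4,0]],[[-0.0037,0,0.00013],[0,4,0]],[[-0.0037,0,0.00013],[0,4,0]],[[-0.0037,0,0.00013],[0,4,0]],[[-0.0037,0,0.00013],[0,4,0]],[[0,0,0],[0,0,0]]]}}

```text
t: 29.62
eef_pos: [0.6435, 0.1618, 0.1128]
tool_rot: [-0.617, 0.617, 0.346, -0.345]
contact_force: [0.3, 0.0, 0.4]
gripper_width: 0.271
```

```bash
python3 - <<'E'
from h import *
plan([650.4,187.4,110],88.7)
p=get_obs()['eef_pos'][:2]*1000-[598,188.7]; print(np.hypot(*p),np.degrees(np.arctan2(p[1],p[0])))
_,R=tool(); print('F tool',R.inv().apply(get_obs()['contact_force']))
E
```

```text
t 29.62 tcp [643.47 161.75 112.79] yaw 58.48 ydown [ 1.3e-03  4.0e-04 -1.0e+00] F [0.34 0.01 0.43] M [ 0.078 -0.114 -0.028] w 23.15 q7 0.81
shift mm [25.49  2.81  7.5 ]
world turn 30.22 -> tool-y turn -30.22
tilt fix rotvec tool deg [0.05 0.   0.06]
52.85445699173328 -30.65622416106715
F tool [ 0.18546232 -0.43347543 -0.2848676 ]
```

Emit:
{"op": "play_rows", "data": {"increments": [[[-0.0028,0,0.0001],[0,3,0]],[[-0.0028,0,0.0001],[0,3,0]],[[-0.0028,0,0.0001],[0,3,0]],[[-0.0028,0,0.0001],[0,3,0]],[[-0.0028,0,0.0001],[0,3,0]],[[-0.0028,0,0.0001],[0,3,0]],[[-0.0028,0,0.0001],[0,3,0]],[[-0.0028,0,0.0001],[0,3,0]],[[0,0,0],[0,0,0]]]}}

```text
t: 30.37
eef_pos: [0.6283, 0.1457, 0.1128]
tool_rot: [-0.675, 0.675, 0.211, -0.21]
contact_force: [0.5, -0.4, 0.0]
gripper_width: 0.271
```

```bash
cat > lev.py <<'E'
from h import *
plan([650.4,187.4,110],88.7)
p=get_obs()['eef_pos'][:2]*1000-[598,188.7]; print(np.hypot(*p),np.degrees(np.arctan2(p[1],p[0])))
_,R=tool(); print('F tool',R.inv().apply(get_obs()['contact_force']))
E
python3 lev.py
```

```text
t 30.37 tcp [628.26 145.74 112.8 ] yaw 34.64 ydown [ 1.6e-03  2.0e-04 -1.0e+00] F [ 0.54 -0.41  0.01] M [-0.028 -0.218 -0.007] w 23.16 q7 0.48
shift mm [41.89  2.84 21.69]
world turn 54.06 -> tool-y turn -54.06
tilt fix rotvec tool deg [0.04 0.   0.08]
52.544859640824626 -54.83711121440553
F tool [ 0.21024435 -0.0129302  -0.64002873]
```

```bash
python3 - <<'E'
from h import *
a=cam('scene')['color'][100:240,220:360];b=cam('top')['color'][100:240,240:380]
cv2.imwrite('pics/k8.png',np.hstack([cv2.resize(x,None,fx=2.85,fy=2.85,interpolation=2) for x in(a,b)])[...,::-1])
E
```

```text
(no output)
```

View pics/k8.png

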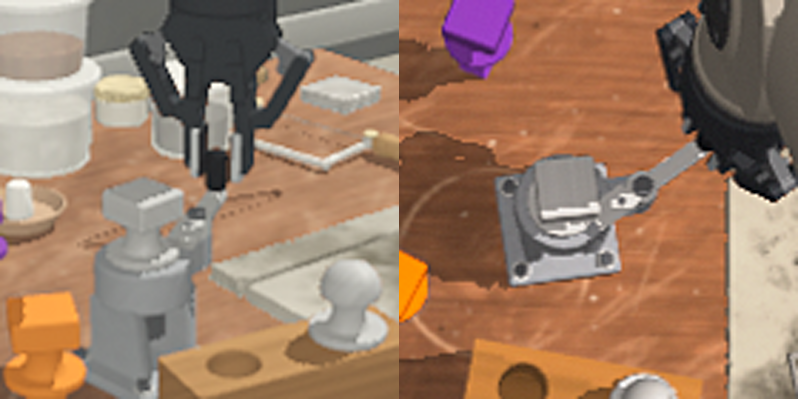

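The lever follows and the dog is now reaching the flange. I'll go on slowly.

Emit:
{"op": "play_rows", "data": {"increments": [[[-0.0019,0,0],[0,2,0]],[[-0.0019,0,0],[0,2,0]],[[-0.0019,0,0.0001],[0,2,0]],[[-0.0019,0,0],[0,2,0]],[[0,0,0],[0,0,0]]]}}

```text
t: 30.88
eef_pos: [0.6219, 0.1424, 0.1126]
tool_rot: [0.688, -0.688, -0.164, 0.163]
contact_force: [2.6, 1.3, 0.1]
gripper_width: 0.268
```

```bash
python3 lev.py
```

```text
t 30.88 tcp [621.9  142.38 112.62] yaw 26.71 ydown [ 1.6e-03  6.0e-04 -1.0e+00] F [2.57 1.28 0.08] M [ 0.167 -0.545  0.015] w 22.87 q7 0.37
shift mm [45.69  2.69 27.41]
world turn 61.99 -> tool-y turn -61.99
tilt fix rotvec tool deg [0.01 0.   0.1 ]
52.122542915878505 -62.70963368871428
F tool [ 2.87006073 -0.0765313  -0.0062221 ]
```

Emit:
{"op": "play_rows", "data": {"increments": [[[-0.0014,0,0],[0,1.5,0]],[[-0.0014,0,0],[0,1.5,0]],[[-0.0014,0,0],[0,1.5,0]],[[-0.0014,0,0],[0,1.5,0]],[[0,0,0],[0,0,0]]]}}

```text
t: 31.3
eef_pos: [0.6161, 0.1397, 0.1125]
tool_rot: [0.696, -0.696, -0.126, 0.126]
contact_force: [1.6, 1.1, 2.3]
gripper_width: 0.268
```

```bash
python3 lev.py
```

```text
t 31.3 tcp [616.1  139.72 112.46] yaw 20.55 ydown [ 3.e-04  3.e-04 -1.e+00] F [1.59 1.11 2.29] M [ 0.41  -0.524 -0.016] w 22.89 q7 0.28
shift mm [48.85  2.49 32.61]
world turn 68.15 -> tool-y turn -68.15
tilt fix rotvec tool deg [-0.01 -0.    0.02]
52.22203310982728 -69.71905680723864
F tool [ 1.88264384 -2.29265094  0.48293657]
```

Emit:
{"op": "play_rows", "data": {"increments": [[[-0.001,0,0],[0,1,0]],[[-0.001,0,0],[0,1,0]],[[-0.001,0,0],[0,1,0]],[[0,0,0],[0,0,0]]]}}

```text
t: 31.63
eef_pos: [0.6131, 0.1385, 0.1122]
tool_rot: [-0.699, 0.699, 0.108, -0.108]
contact_force: [2.5, 1.0, 1.8]
gripper_width: 0.272
```

```bash
python3 lev.py
```

```text
t 31.63 tcp [613.12 138.47 112.25] yaw 17.56 ydown [-1.e-04 -1.e-04 -1.e+00] F [2.48 1.03 1.82] M [ 0.357 -0.527  0.022] w 23.27 q7 0.23
shift mm [50.31  2.24 35.4 ]
world turn 71.14 -> tool-y turn -71.14
tilt fix rotvec tool deg [ 0.  0. -0.]
52.454795340864244 -73.25142766432114
F tool [ 2.67485504 -1.81939664  0.23453894]
```

Emit:
{"op": "play_rows", "data": {"increments": [[[-0.001,0,0],[0,1,0]],[[-0.001,0,0],[0,1,0]],[[-0.001,0,0],[0,1,0]],[[0,0,0],[0,0,0]]]}}

```text
t: 31.97
eef_pos: [0.6101, 0.1376, 0.1121]
tool_rot: [-0.701, 0.701, 0.089, -0.09]
contact_force: [2.1, 1.5, 1.9]
gripper_width: 0.269
```

```bash
python3 lev.py; python3 - <<'E'
from h import *
a=cam('scene')['color'][100:240,220:360];b=cam('top')['color'][100:240,240:380]
cv2.imwrite('pics/k9.png',np.hstack([cv2.resize(x,None,fx=2.85,fy=2.85,interpolation=2) for x in(a,b)])[...,::-1])
E
```

```text
t 31.97 tcp [610.12 137.62 112.13] yaw 14.55 ydown [-3.e-04 -1.e-04 -1.e+00] F [2.13 1.49 1.93] M [ 0.342 -0.535  0.062] w 23.01 q7 0.19
shift mm [51.49  2.11 38.07]
world turn 74.15 -> tool-y turn -74.15
tilt fix rotvec tool deg [ 0.   -0.   -0.02]
52.50236552835001 -76.6488604692409
F tool [ 2.43690375 -1.92855268  0.90231988]
```

View pics/k9.png

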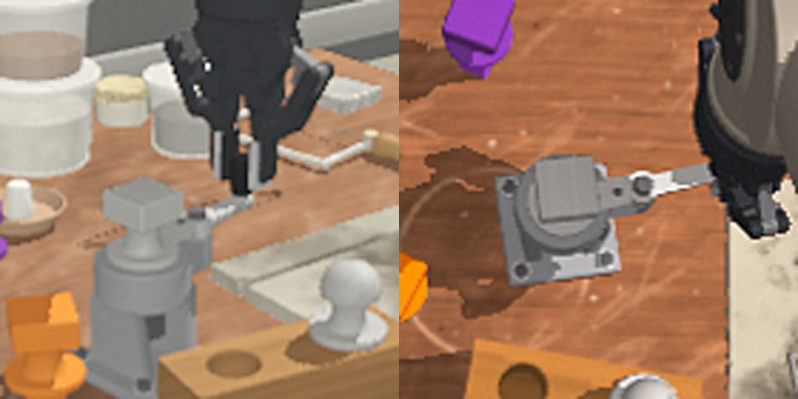

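The open lever pointed about 12° off +x, so the stop should lie exactly along holder -y (world -80°). The dog is at the flange at (617,188), and there are about 6° to go.

Emit:
{"op": "play_rows", "data": {"increments": [[[-0.001,0,0],[0,1,0]],[[-0.001,0,0],[0,1,0]],[[-0.001,0,0],[0,1,0]],[[-0.001,0,0],[0,1,0]],[[-0.001,0,0],[0,1,0]],[[0,0,0],[0,0,0]]]}}

```text
t: 32.57
eef_pos: [0.6052, 0.1366, 0.1121]
tool_rot: [-0.705, 0.705, 0.059, -0.059]
contact_force: [3.1, 1.7, 1.3]
gripper_width: 0.275
```

```bash
python3 lev.py
```

```text
t 32.57 tcp [605.16 136.57 112.09] yaw 9.56 ydown [-5.e-04 -2.e-04 -1.e+00] F [3.07 1.68 1.31] M [ 0.398 -0.519  0.061] w 23.48 q7 0.12
shift mm [53.05  2.06 42.61]
world turn 79.14 -> tool-y turn -79.14
tilt fix rotvec tool deg [ 0.    0.   -0.03]
52.617067853679494 -82.17470741948205
F tool [ 3.30643116 -1.30743774  1.14797822]
```

Emit:
{"op": "play_rows", "data": {"increments": [[[-0.001,0,0],[0,0.7,0]],[[-0.001,0,0],[0,0.7,0]],[[-0.001,0,0],[0,0,0]],[[0,0,0],[0,0,0]]]}}

```text
t: 32.9
eef_pos: [0.6046, 0.1368, 0.1123]
tool_rot: [0.705, -0.705, -0.052, 0.049]
contact_force: [9.4, 3.5, -5.9]
gripper_width: 0.271
```

```bash
python3 lev.py
```

```text
t 32.9 tcp [604.6  136.76 112.33] yaw 8.23 ydown [ 4.8e-03  5.0e-04 -1.0e+00] F [ 9.44  3.51 -5.87] M [ 0.697 -2.091  0.058] w 23.13 q7 0.1
shift mm [52.56  2.57 43.56]
world turn 80.47 -> tool-y turn -80.47
tilt fix rotvec tool deg [ 0.01 -0.    0.27]
52.35564834700898 -82.75556704247829
F tool [9.82061038 5.91785152 2.12368656]
```

Emit:
{"op": "play_rows", "data": {"increments": [[[-0.001,0,0],[0,0,0]],[[0,0,0],[0,0,0]]]}}

```text
t: 33.07
eef_pos: [0.6045, 0.1368, 0.1124]
tool_rot: [0.705, -0.705, -0.053, 0.048]
contact_force: [13.3, 3.3, -8.4]
gripper_width: 0.265
```

```bash
python3 lev.py
```

```text
t 33.07 tcp [604.45 136.78 112.38] yaw 8.23 ydown [ 6.5e-03  7.0e-04 -1.0e+00] F [13.31  3.29 -8.38] M [ 0.761 -2.629  0.098] w 22.64 q7 0.1
shift mm [52.71  2.71 43.52]
world turn 80.47 -> tool-y turn -80.47
tilt fix rotvec tool deg [ 0.02 -0.    0.37]
52.31941459362649 -82.91476660981978
F tool [13.59191198  8.47363303  1.35545506]
```

The lever is firmly at its stop. I'll back off, open, lift, move clear to the side and check.

Emit:
{"op": "play_rows", "data": {"increments": [[[0.002,0,0],[0,0,0]],[[0.002,0,0],[0,0,0]],[[0.001,0,0],[0,0,0]],[[0,0,0],[0,0,0]],[[0,0,0],[0,0,0]],[[0,-0.006,0],[0,0,0]],[[0,-0.014,0],[0,0,0]],[[0,-0.02,0],[0,0,0]],[[0,-0.024,0],[0,0,0]],[[0,-0.02,0],[0,0,0]],[[0,-0.016,-0.02],[0,0,0]],[[0,0,-0.03],[0,0,0]],[[0,0,-0.035],[0,0,0]],[[0,0,-0.035],[0,0,0]],[[0,0,-0.035],[0,0,0]],[[0,0,-0.03],[0,0,0]],[[0,0,-0.015],[0,0,0]],[[0,0,0],[0,0,0]]], "gripper": 0.032}}

```text
t: 34.57
eef_pos: [0.6347, -0.0673, 0.2131]
tool_rot: [-0.705, 0.706, 0.048, -0.048]
contact_force: [0.5, -0.5, 0.5]
gripper_width: 0.375
```

```bash
python3 - <<'E'
from h import *
from edge import *
plan([650.4,187.4,110],88.7)
ims=[]
for n,cx,cy in(('top',587.4,241.9),('scene',591.0,243.5)):
    c=cam(n); np.savez(n+'9.npz',**c)
    W=world(c)*1000
    m=(np.hypot(W[...,0]-589,W[...,1]-242)<34)&(abs(W[...,2]-138)<5)
    print(n,m.sum(),np.median(W[m][:,2]),cv2.minAreaRect(W[m][:,:2].astype(np.float32)),edges(c,sq(cx,cy,20,8,138),.138))
    m=(np.hypot(W[...,0]-606,W[...,1]-134)<20)&(W[...,2]>108)&(W[...,2]<140); k=W[m].mean(0)
    print('knob',m.sum(),k.round(1),'dir',np.degrees(np.arctan2(k[1]-188.7,k[0]-598)).round(1))
    a=c['color'][100:240,240:380] if n=='top' else c['color'][100:240,220:360]
    ims.append(cv2.resize(a,None,fx=2.85,fy=2.85,interpolation=2))
cv2.imwrite('pics/k10.png',np.hstack(ims)[...,::-1])
E
```

```text
t 34.57 tcp [634.71 -67.3  213.12] yaw 7.81 ydown [ 7.0e-04 -2.6e-03 -1.0e+00] F [ 0.54 -0.52  0.53] M [-0.019  0.001 -0.014] w 32.04 q7 0.38
shift mm [ 50.14 102.46 250.48]
world turn 80.89 -> tool-y turn -80.89
tilt fix rotvec tool deg [0.16 0.   0.02]
top 455 137.99385710221742 ((587.7316284179688, 241.9167938232422), (40.82514190673828, 40.089111328125), 7.436974048614502) [(86.94, 2.11), (4.74, 1.03), (9.48, 0.26), (12.13, 1.94)]
knob 90 [604.9 136.7 128.8] dir -82.5
scene 245 139.13674066729322 ((588.753173828125, 244.13720703125), (42.07379150390625, 42.21488952636719), 7.466119766235352) [(8.98, 0.29), (5.93, 0.34), (2.41, 0.88), (12.16, 1.62)]
knob 116 [604.5 138.9 122.3] dir -82.5
```

View pics/k10.png

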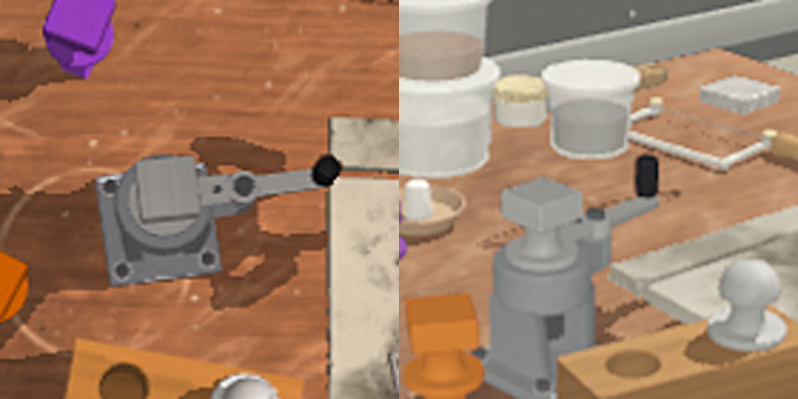

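The stake is seated under the dog, the lever is closed (knob at (326,170)), and the arm is clear, so I'll hand in.

```bash
python3 -c "
from station import *
print(hand_in())"
```

```text
the job is handed in; nothing more can be done
None
```

The job is handed in at about 35 s of robot time. The flat stake is home in the collar, its head is within about 2° of square, and the lever is closed at its stop. I saw no contact with the domed stake, hammer, pliers or the orange and purple look-alikes; I did not re-check their positions by number.

- **Insertion:** The shank entered at the first try, with the tool at yaw 49°. After a small sideways correction I pressed the flange home with at most 16 N.
- **Seating:** The head top reads 138 mm in the top view and 139 mm in the scene view. The value when home should be 138 mm.
- **Squareness:** The first turn left the head about 2° over, and a second barely moved it because it sprang back in the sleeve's play. I gripped it a third time and overshot. At the last check the head read about 7.5° in both views and the plate about 9.7°. Single edge fits of the head were noisy, and the clean ones gave 9.0° to 9.5°.
- **Clamp:** I pushed the knob round between loosely set jaws until it stopped. At the stop the force rose to about 14 N with no further travel, and the knob now points along the holder's -y. The push while the dog rode up was only 2 to 3 N, less than the 5 to 10 N given. Even so, the pictures show the dog on the flange and the arm clear.

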